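# Find the fullest tin of lure weights

## Robot

A 6-joint arm with a two-finger parallel gripper is mounted at the origin on the work surface. World frame = base frame: x ahead of the robot, y to its left, z up, the work surface at z = 0. Lengths are in m, angles in rad, forces in N, time in s.
With the tool pointing down it reaches from about 0.375 to 0.9 m from the base axis. Payload 3.1 kg.
Tool frame: the origin (TCP) lies on the centre line of the jaws, within the pads' length; the fingertips stand 25 mm ahead of it and the grasp point (between the pads) lies 6 mm ahead of it; x points along the fingers, y is the direction in which the jaws open and shut, and the axes are right-handed (so a half turn about x gives the same grasp; the last joint's range is limited). The gripper opens to 87 mm and grips with 3 to 60 N. Pads are 19 mm wide; open, the fingers measure 117 mm over their backs; the gripper's body (75 mm by 190 mm) begins 51 mm behind the grasp point.
Start: joints at [-1.435, 0.527, 1.433, -0, 1.181, -0.178], TCP at [0.193, -0.594, 0.248] pointing down, gripper open.
Joint ranges: [-3.08, 3.08], [-0.75, 2.2], [0.22, 2.44], [-1.43, 4.57], [0, 2.65], [-2.85, 2.85]. Speed limits (rad/s): [2.79, 2.79, 3.14, 3.14, 3.14, 3.14].

## Interface

Orientations are given as a unit quaternion [x, y, z, w].
In Python, from rig import robot gives the robot as it stands. The module is installed in compiled form; this text tells all that it offers.
- The arm moves only by the tool move_arm, never from a script. Its argument "commands" is a list of rows, each a list of 5 numbers: the gripper's target within -1 to 1 (shut at 1, half-way at 0, fully open at -1), then the shift along the tool's x, y, z in mm, then the turn about the tool's x in degrees. A call has 1 to 8 rows; each row is the pose to reach, as a shift and turn from the pose commanded when the call began, along the tool's axes at that moment; what a row does not reach only later rows make up. A row lasts 1/12 s, in which the tool goes at most 41.7 mm and 7.16 degrees, less where a joint would pass 70% of its speed; a pose out of reach is approached as far as the arm can. A call with a gripper value outside its range is refused whole. The fingers move at their own pace and stop on an object; "newtons" is the grip in N (left out, the last holds). Time passes only in rows, so rows that repeat a pose let the fingers close. It gives the time, the measured TCP pose, the force and the opening at its end, in the units of the state.
- robot.get_obs(): the state, without advancing time (a new reading comes with each control period).
- robot.camera(name): name is "scene" or "top" or "wrist"; returns a dict with "image" (400x640x3 uint8, red, green, blue), "fx", "fy", "cx", "cy" (pixels), "xyz" and "rotation" of the camera in the world; the wrist camera has in their place "tool_from_camera" (4x4, takes a point from camera to tool coordinates, whose origin is the TCP and whose axes are the tool frame's). Camera axes: x right, y down, z forward; pixel columns grow to the right and rows downward; lengths in m; the calibration is good to about 2 mm. A picture is of the moment at which its call begins: read the wrist's pose just before it. There is no depth.
- robot.hand_in(): hands the job in, once; it reports no verdict.
Trained networks look in a picture, given as the dict that the camera call returned (one of the last four; its "shot" number tells which), for a name from the list of things; names that differ only in an ending like _2 or _b are one class to them, and where a whole thing is asked for, a point or a joint stands for the part that bears it (a point fixed in the world has none). Each returns a list of dicts, best first, with "p" (0 to 1); they miss things now and then, are a little off and sometimes report something else, mostly with a low value. They report only what shows in the picture. A call takes as long as a camera call. They do not tell look-alikes from the thing itself.
- robot.regions_of(picture, name): "pixels" (400x640 bool, what is visible of it) and "bbox" ([left, top, right, bottom] in pixels, round what is visible of it).
The state is a dict: "time": time; "q": joint angles; "joint_velocities": joint speeds; "joint_torque": joint torques, N m; "position": TCP position; "tool_rot": TCP orientation; "ft_force": force on the tool from outside, world axes, zero at the start; "moment": the same for the moment, N m; "grip_width": finger opening in m.
Only numpy, scipy, OpenCV 4.12 (cv2) and the standard library are available. Lean on these libraries where they do the work, as an engineer would, in place of code of your own. Each camera call takes 0.05 s, during which the arm holds its last target.

## Task

One of the three identical closed tins standing on the cork discs of the plywood board is the full one of lure weights: heft them one after another, starting at the robot's left and ending at its right, lifting each a few centimetres straight up off its disc for a moment to feel its weight and keeping it upright. Set the lighter tins back standing on their own discs, then hold the heaviest one up, upright and still, with its bottom at least 15 cm above the bench, and finish while holding it there. Leave everything else on the bench where it is.

Things in the scene. Friction and masses are not known exactly. Their poses are not given: they have to be found in the camera images.
- board: fixed flat plywood board, 110 mm (x) by 380 mm (y) by 12 mm thick, origin at the centre of its underside, on the bench (bench top at height 0). Three flush cork discs, 90 mm across, lie on its top (12 mm up) at y = +115 mm (the robot's left), 0 and -115 mm (the robot's right) in its frame, x = 0; its x axis points away from the robot, turned up to 0.3 rad either way
- tin_a_mid (a point): one of three closed metal tins that look exactly alike: plain upright cylinder, 56 mm across, 70 mm tall, lid not removable. This point is its centre, 35 mm above its underside, z along its axis. Starts upright on one of the three cork discs of the board (which one is drawn by lot, up to 8 mm off the disc's centre). Hidden content: each tin weighs between 0.1 and 0.6 kg; the heaviest is at least 0.15 kg heavier than either of the others
- tin_b_mid (a point): one of three closed metal tins that look exactly alike: plain upright cylinder, 56 mm across, 70 mm tall, lid not removable. This point is its centre, 35 mm above its underside, z along its axis. Starts upright on one of the three cork discs of the board (which one is drawn by lot, up to 8 mm off the disc's centre). Hidden content: each tin weighs between 0.1 and 0.6 kg; the heaviest is at least 0.15 kg heavier than either of the others
- tin_c_mid (a point): one of three closed metal tins that look exactly alike: plain upright cylinder, 56 mm across, 70 mm tall, lid not removable. This point is its centre, 35 mm above its underside, z along its axis. Starts upright on one of the three cork discs of the board (which one is drawn by lot, up to 8 mm off the disc's centre). Hidden content: each tin weighs between 0.1 and 0.6 kg; the heaviest is at least 0.15 kg heavier than either of the others
- tin_a: the same tin as tin_a_mid; origin at the centre of its underside
- tin_b: the same tin as tin_b_mid; origin at the centre of its underside
- tin_c: the same tin as tin_c_mid; origin at the centre of its underside
- slug1: small upright lead slug, 18 mm across, 14 mm tall, on the board between the left and the middle disc; origin at its underside. Bystander: leave it where it is
- slug2: small upright lead slug, 18 mm across, 14 mm tall, on the board between the middle and the right disc; origin at its underside. Bystander: leave it where it is
- marker: grey and black marker pen lying along its y, 130 mm long, 13 mm thick, in front of the board; origin at the centre of its underside. Bystander: leave it where it is
- blank: pale foam bar, 50 x 240 x 28 mm (x, y, z), behind the board; origin at the centre of its underside. Bystander: leave it where it is
- rasp: rasp with a wooden handle lying along its x, 240 mm long, 22 mm wide, 18 mm high, to the right of the board; origin at its underside near the middle. Bystander: leave it where it is
- flat_tin: wide flat round tin, 90 mm across, 28 mm tall, to the left of the board, not one of the three; origin at the centre of its underside. Bystander: leave it where it is
- lure: wooden jointed lure body with a black tail fin, lying along its y (tail away from the robot), 216 mm long, 45 mm wide, 22 mm high, to the left of the board; origin at its underside. Bystander: leave it where it is
- jar: small closed amber glass jar with a black lid, 44 mm across, 60 mm tall, to the right of the board; origin at the centre of its underside. Bystander: leave it where it is
There are look-alikes about, which are no part of the job. Leave any turquoise look-alike of the tin_c alone. Leave any purple or yellow look-alike of the tin_a alone.

How it is judged:
On the way, in this order (a step that is already met when the one before it is completed fails the run):
1. the tin on the left disc is lifted at least 25 mm off the board, above its own disc (((height (world z) of tin_a_mid above 0.072 m and contact force between tin_a and the fingers above 0.5 N and y of tin_a_mid in the frame of board above 0.0575 m) or (height (world z) of tin_b_mid above 0.072 m and contact force between tin_b and the fingers above 0.5 N and y of tin_b_mid in the frame of board above 0.0575 m) or (height (world z) of tin_c_mid above 0.072 m and contact force between tin_c and the fingers above 0.5 N and y of tin_c_mid in the frame of board above 0.0575 m))), for 0.2 s.
2. then the tin on the middle disc is lifted likewise (((height (world z) of tin_a_mid above 0.072 m and contact force between tin_a and the fingers above 0.5 N and y of tin_a_mid in the frame of board between -0.0575 and 0.0575 m) or (height (world z) of tin_b_mid above 0.072 m and contact force between tin_b and the fingers above 0.5 N and y of tin_b_mid in the frame of board between -0.0575 and 0.0575 m) or (height (world z) of tin_c_mid above 0.072 m and contact force between tin_c and the fingers above 0.5 N and y of tin_c_mid in the frame of board between -0.0575 and 0.0575 m))), for 0.2 s.
3. then the tin on the right disc is lifted likewise (((height (world z) of tin_a_mid above 0.072 m and contact force between tin_a and the fingers above 0.5 N and y of tin_a_mid in the frame of board below -0.0575 m) or (height (world z) of tin_b_mid above 0.072 m and contact force between tin_b and the fingers above 0.5 N and y of tin_b_mid in the frame of board below -0.0575 m) or (height (world z) of tin_c_mid above 0.072 m and contact force between tin_c and the fingers above 0.5 N and y of tin_c_mid in the frame of board below -0.0575 m))), for 0.2 s.
At the end, for the whole second after the job is handed in: The heaviest tin is held still by the fingers alone, within 0.3 rad of upright, centre over 0.17 m up; the other two stand upright and free on the board within 40 mm of their starts, each pressing under 3.5 N (so the lighter ones); bystanders within 30 mm of their starts (((height (world z) of tin_a_mid above 0.17 m and angle between tin_a_mid's own z axis and vertical below 0.3 rad and contact force between tin_a and the fingers above 0.5 N and linear speed of tin_a below 0.05 m/s and contact force between tin_a and board below 0.1 N and (distance of tin_b_mid from where it was at the start of the episode below 0.04 m and angle between tin_b_mid's own z axis and vertical below 0.1 rad and linear speed of tin_b below 0.03 m/s and contact force between tin_b and board between 0.3 and 3.5 N and contact force between tin_a and tin_b below 0.1 N and contact force between tin_b and the arm below 0.1 N and contact force between tin_b and the fingers below 0.1 N) and (distance of tin_c_mid from where it was at the start of the episode below 0.04 m and angle between tin_c_mid's own z axis and vertical below 0.1 rad and linear speed of tin_c below 0.03 m/s and contact force between tin_c and board between 0.3 and 3.5 N and contact force between tin_a and tin_c below 0.1 N and contact force between tin_c and the arm below 0.1 N and contact force between tin_c and the fingers below 0.1 N)) or (height (world z) of tin_b_mid above 0.17 m and angle between tin_b_mid's own z axis and vertical below 0.3 rad and contact force between tin_b and the fingers above 0.5 N and linear speed of tin_b below 0.05 m/s and contact force between tin_b and board below 0.1 N and (distance of tin_a_mid from where it was at the start of the episode below 0.04 m and angle between tin_a_mid's own z axis and vertical below 0.1 rad and linear speed of tin_a below 0.03 m/s and contact force between tin_a and board between 0.3 and 3.5 N and contact force between tin_b and tin_a below 0.1 N and contact force between tin_a and the arm below 0.1 N and contact force between tin_a and the fingers below 0.1 N) and (distance of tin_c_mid from where it was at the start of the episode below 0.04 m and angle between tin_c_mid's own z axis and vertical below 0.1 rad and linear speed of tin_c below 0.03 m/s and contact force between tin_c and board between 0.3 and 3.5 N and contact force between tin_b and tin_c below 0.1 N and contact force between tin_c and the arm below 0.1 N and contact force between tin_c and the fingers below 0.1 N)) or (height (world z) of tin_c_mid above 0.17 m and angle between tin_c_mid's own z axis and vertical below 0.3 rad and contact force between tin_c and the fingers above 0.5 N and linear speed of tin_c below 0.05 m/s and contact force between tin_c and board below 0.1 N and (distance of tin_a_mid from where it was at the start of the episode below 0.04 m and angle between tin_a_mid's own z axis and vertical below 0.1 rad and linear speed of tin_a below 0.03 m/s and contact force between tin_a and board between 0.3 and 3.5 N and contact force between tin_c and tin_a below 0.1 N and contact force between tin_a and the arm below 0.1 N and contact force between tin_a and the fingers below 0.1 N) and (distance of tin_b_mid from where it was at the start of the episode below 0.04 m and angle between tin_b_mid's own z axis and vertical below 0.1 rad and linear speed of tin_b below 0.03 m/s and contact force between tin_b and board between 0.3 and 3.5 N and contact force between tin_c and tin_b below 0.1 N and contact force between tin_b and the arm below 0.1 N and contact force between tin_b and the fingers below 0.1 N))) and distance of each of slug1, slug2, marker, blank, rasp, flat_tin, lure, jar from where it was at the start of the episode below 0.03 m); the arm keeps its last pose, push and grip.
It fails at once if a tin is tipped more than 0.6 rad (angle between any of tin_a_mid, tin_b_mid, tin_c_mid's own z axis and vertical above 0.6 rad).
It fails at once if a bystander is moved more than 30 mm (distance of any of slug1, slug2, marker, blank, rasp, flat_tin, lure, jar from where it was at the start of the episode above 0.03 m).
It also fails if it takes over 72 s, if anything falls off the work surface, if the arm or the gripper's body presses on something with over 40 N, if the wrist force passes 120 N, or if a joint passes its speed limit or range.

## Working session

There is one attempt and no reset: what is moved stays moved. The work goes in short steps, Python scripts to look and compute and a tool call to move; the robot and the scene stay as the last step left them, time stands still between calls to the robot, and variables do not carry over. Pictures are saved under pics/ and viewed, and the job is handed in when it is done.

Besides the shell and the picture viewer there is one more tool, called after "Emit:" by a JSON object that holds its "op" and its "data". move_arm: Moves the arm, as the interface text tells. Its arguments: {"type":"object","properties":{"commands":{"type":"array","items":{"type":"array","items":{"type":"number"}}},"newtons":{"type":"number"}},"required":["commands"]}

```bash
mkdir -p pics; cat > h.py <<'E'
import numpy as np, cv2
from rig import robot
from scipy.spatial.transform import Rotation as R
def save(n,im): cv2.imwrite('pics/'+n+'.png',cv2.cvtColor(im,cv2.COLOR_RGB2BGR))
def ray(c,u,v,z):
    Rm=np.array(c['rotation']); 
    if Rm.shape!=(3,3): Rm=R.from_quat(Rm).as_matrix()
    d=Rm@np.array([(u-c['cx'])/c['fx'],(v-c['cy'])/c['fy'],1]); o=np.array(c['xyz'])
    return o+d*(z-o[2])/d[2]
def proj(c,p):
    Rm=np.array(c['rotation'])
    if Rm.shape!=(3,3): Rm=R.from_quat(Rm).as_matrix()
    q=Rm.T@(np.array(p)-c['xyz']); return c['fx']*q[0]/q[2]+c['cx'],c['fy']*q[1]/q[2]+c['cy']
E
python3 - <<'E'
from h import *
o=robot.get_obs(); print(o)
for n in['top','scene']:
    c=robot.camera(n); save(n+'0',c['image']); print(n,c['xyz'],c['rotation'],c['fx'],c['cx'],c['cy'])
    for t in ['tin_a','board','slug1']:
        for r in robot.regions_of(c,t): print(t,round(r['p'],2),r['bbox'],r['pixels'].sum())
E
```

```text
{'time': 0.0, 'q': array([-1.43551419e+00,  5.28434699e-01,  1.43391114e+00, -4.45556567e-05,
        1.18138911e+00, -1.78485489e-01]), 'joint_velocities': array([-4.60001233e-06,  4.39402870e-04, -1.52342104e-03, -2.95882017e-04,
       -3.58255064e-04, -6.76499459e-04]), 'joint_torque': array([ 6.29163223e-04, -4.40040779e+01, -1.76596177e+01,  6.33814163e-02,
        5.83352835e-02, -1.70624321e-04]), 'position': array([ 0.19283452, -0.5937887 ,  0.2465881 ]), 'tool_rot': array([ 0.69842323,  0.11124252, -0.69841964,  0.10972742]), 'ft_force': array([0.39602326, 0.4056212 , 0.49492796]), 'moment': array([ 0.02012753, -0.00291293,  0.02806603]), 'grip_width': 0.08686774755911304}
top [ 0.43921484 -0.00566499  1.33713576] [-0.70039031  0.71330364 -0.02321013  0.01061226] 478.61973426917234 315.958368716555 196.4817765018922
tin_a 0.95 [369.0, 193.3, 392.5, 213.2] 446
tin_a 0.9 [284.3, 178.3, 302.1, 199.8] 355
tin_a 0.89 [323.5, 187.3, 348.4, 201.9] 339
tin_a 0.74 [364.3, 249.7, 387.5, 273.0] 428
tin_a 0.63 [225.3, 208.1, 247.1, 229.6] 398
tin_a 0.3 [454.3, 182.8, 473.4, 269.2] 741
board 0.74 [261.7, 163.9, 405.1, 229.4] 4159
scene [ 1.51228821 -0.20046544  0.74012708] [ 0.66412353  0.57761116 -0.30173406 -0.36641758] 496.1602183163798 317.2162247001467 208.1521396836843
tin_a 0.91 [238.1, 198.0, 263.2, 234.5] 709
tin_a 0.91 [365.4, 235.2, 390.6, 272.0] 825
tin_a 0.8 [387.1, 187.3, 410.3, 219.1] 654
tin_a 0.72 [290.2, 198.7, 309.4, 235.0] 712
tin_a 0.66 [332.3, 200.2, 358.1, 237.2] 744
tin_a 0.66 [245.1, 173.5, 264.6, 202.3] 478
board 0.63 [222.1, 212.7, 373.2, 248.8] 2700
slug1 0.63 [272.6, 218.5, 278.6, 226.3] 30
slug1 0.54 [314.8, 224.0, 321.8, 234.6] 46
```

```bash
python3 - <<'E'
import cv2
a=cv2.imread('pics/top0.png')[130:310,190:500];cv2.imwrite('pics/top0z.png',cv2.resize(a,None,fx=2.5,fy=2.5,interpolation=cv2.INTER_CUBIC))
a=cv2.imread('pics/scene0.png')[140:340,160:480];cv2.imwrite('pics/scene0z.png',cv2.resize(a,None,fx=2.5,fy=2.5,interpolation=cv2.INTER_CUBIC))
E
```

```text
(no output)
```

View pics/top0z.png

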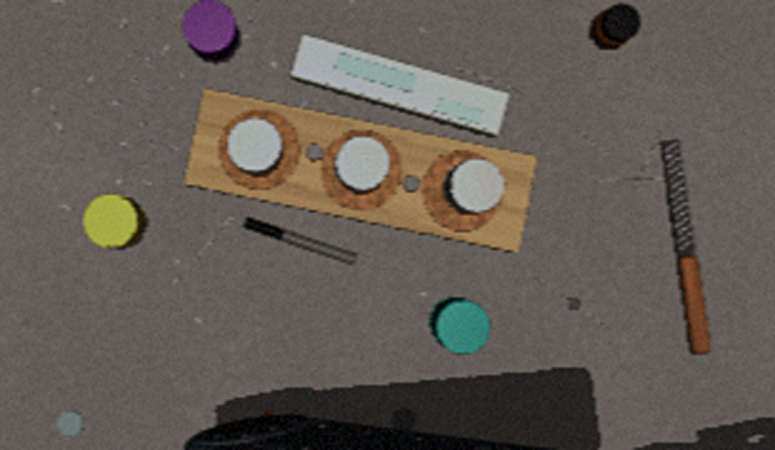

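View pics/scene0z.png

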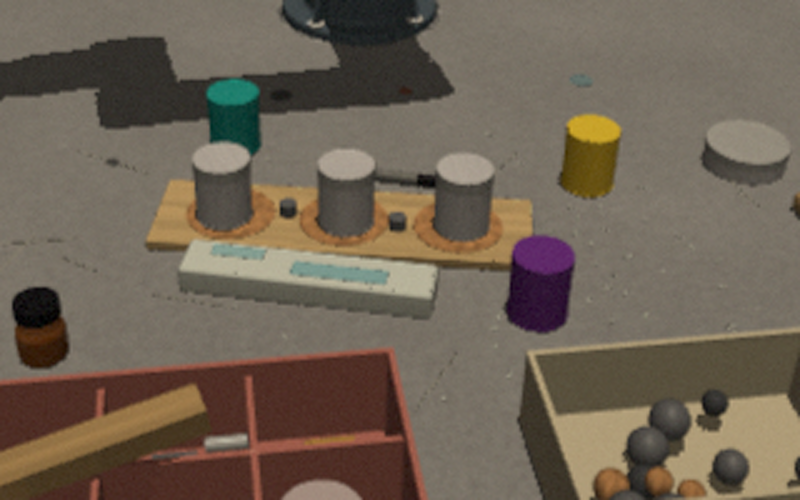

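```bash
cat >> h.py <<'E'
def tooldelta(p, pose):
    Rm=R.from_quat(pose[1]).as_matrix(); return Rm.T@(np.array(p)-pose[0])*1000
E
python3 - <<'E'
from h import *
c=robot.camera('top'); im=c['image']
hsv=cv2.cvtColor(im,cv2.COLOR_RGB2HSV)
m=((hsv[...,1]<40)&(hsv[...,2]>130)).astype(np.uint8)
n,l,st,ce=cv2.connectedComponentsWithStats(m)
o=robot.get_obs(); Rt=R.from_quat(o['tool_rot']).as_matrix(); print('tool',Rt.round(3).tolist(),o['position'])
P=[]
for i in range(1,n):
    if st[i,4]>150:
        u,v=ce[i]; p=ray(c,u,v,0.082); print(st[i],ce[i],p.round(4), tooldelta(p,(o['position'],o['tool_rot'])).round(1))
        # min enclosing circle
        cnt=np.argwhere(l==i)[:,::-1].astype(np.float32); print(cv2.minEnclosingCircle(cnt), 'expected r', 478.6*0.028/1.255)
# board corners from zoom
for u,v in [(203,90),(536,155),(518,250),(186,185)]:
    print(ray(c,u/2.5+190,v/2.5+130,0.012).round(3))
for u,v in [(303,37),(509,93),(497,133),(291,77)]:
    print('blank',ray(c,u/2.5+190,v/2.5+130,0.028).round(3))
E
```

```text
tool [[-0.0, 0.309, -0.951], [0.0, -0.951, -0.309], [-1.0, -0.0, -0.0]] [ 0.19294437 -0.59440832  0.24746839]
[345  38  22  20 281] [355.53736655  47.87188612] [ 0.8943 -0.1417  0.082 ] [ 165.5 -214.1 -806.9]
((355.5, 47.29999923706055), 10.749053955078125) expected r 10.677928286852591
[ 307  144   87   40 1393] [349.98994975 163.44580043] [ 0.5847 -0.12    0.082 ] [ 165.5 -330.3 -519.1]
((349.8274841308594, 163.23641967773438), 43.43462371826172) expected r 10.677928286852591
[281 178  21  20 345] [291.10144928 187.37101449] [0.5242 0.0362 0.082 ] [ 165.6 -497.6 -509.7]
((291.24591064453125, 187.3401641845703), 10.677372932434082) expected r 10.677928286852591
[324 185  22  21 348] [334.72988506 194.64367816] [ 0.5031 -0.078   0.082 ] [ 165.5 -395.4 -454.4]
((334.6194152832031, 194.6641845703125), 10.640239715576172) expected r 10.677928286852591
[371 194  21  21 338] [380.56213018 203.62130178] [ 0.4773 -0.1982  0.082 ] [ 165.5 -289.1 -392.8]
((380.67987060546875, 203.7122344970703), 10.40028190612793) expected r 10.677928286852591
[151 210  33  33 847] [167.25855962 226.35064935] [0.4282 0.3601 0.082 ] [ 165.6 -835.2 -518.3]
((167.12474060058594, 226.26065063476562), 16.552745819091797) expected r 10.677928286852591
[0.589 0.093 0.012]
[ 0.511 -0.276  0.012]
[ 0.405 -0.253  0.012]
[0.484 0.113 0.012]
blank [ 0.644 -0.019  0.028]
blank [ 0.579 -0.245  0.028]
blank [ 0.535 -0.231  0.028]
blank [ 0.6   -0.005  0.028]
```

Emit:
{"op": "move_arm", "data": {"commands": [[-1,0,-28,-28],[-1,0,-56,-57],[-1,0,-84,-86],[-1,0,-112,-115],[-1,0,-140,-143],[-1,0,-168,-172],[-1,0,-196,-201],[-1,0,-224,-229]], "newtons": 30}}

```text
invalid input
```

Emit:
{"op": "move_arm", "data": {"commands": [[-1,0,-28,-28,0],[-1,0,-56,-57,0],[-1,0,-84,-86,0],[-1,0,-112,-115,0],[-1,0,-140,-143,0],[-1,0,-168,-172,0],[-1,0,-196,-201,0],[-1,0,-224,-229,0]], "newtons": 30}}

```text
time: 1.12
position: [0.3423, -0.309, 0.2478]
tool_rot: [0.699, 0.11, -0.698, 0.111]
ft_force: [0.8, -0.4, -0.4]
grip_width: 0.0873
```

Emit:
{"op": "move_arm", "data": {"commands": [[-1,0,-28,-28,0],[-1,0,-56,-57,0],[-1,0,-84,-86,0],[-1,0,-112,-115,0],[-1,0,-140,-143,0],[-1,0,-168,-172,0],[-1,0,-196,-201,0],[-1,0,-224,-229,0]]}}

```text
time: 1.78
position: [0.4912, -0.025, 0.2479]
tool_rot: [0.699, 0.11, -0.698, 0.111]
ft_force: [0.4, -0.6, 0.6]
grip_width: 0.0866
```

Emit:
{"op": "move_arm", "data": {"commands": [[-1,0,-28,-28,0],[-1,0,-50,-52,0],[-1,0,-50,-52,0],[-1,0,-50,-52,0]]}}

```text
time: 2.12
position: [0.5248, 0.0381, 0.2475]
tool_rot: [0.698, 0.112, -0.698, 0.112]
ft_force: [-1.3, -1.0, 0.2]
grip_width: 0.0868
```

```bash
cat > w.py <<'E'
from h import *
import sys
n=sys.argv[1]
o=robot.get_obs(); c=robot.camera('wrist'); save(n,c['image'])
Rt=R.from_quat(o['tool_rot']).as_matrix()
T=np.array(c['tool_from_camera'])
Rc=Rt@T[:3,:3]; oc=o['position']+Rt@T[:3,3]
c2=dict(c); c2['rotation']=Rc; c2['xyz']=oc
print(o['time'],o['position'].round(4),o['ft_force'].round(2),o['grip_width'])
for r in robot.regions_of(c,'tin_a'):
    b=r['bbox']; print(round(r['p'],2),np.round(b),r['pixels'].sum())
for p in [(.5242,.0362),(.5031,-.078),(.4773,-.1982)]: print('proj top',np.round(proj(c2,[*p,.082]),1))
im=c['image'];hsv=cv2.cvtColor(im,cv2.COLOR_RGB2HSV)
g=cv2.GaussianBlur(cv2.cvtColor(im,cv2.COLOR_RGB2GRAY),(5,5),1)
h=cv2.HoughCircles(g,cv2.HOUGH_GRADIENT,1.5,50,param1=100,param2=40,minRadius=25,maxRadius=180)
if h is not None:
    for u,v,r in h[0]: print('hough',u,v,r,ray(c2,u,v,.082).round(4))
E
python3 w.py w1
```

```text
2.1167 [0.5248 0.0381 0.2475] [-1.3  -0.97  0.15] 0.08681311202935098
0.85 [298. 155. 351. 214.] 2264
0.8 [293.  25. 349.  91.] 3038
0.66 [454. 244. 470. 253.] 115
0.66 [153. 170. 222. 236.] 2879
proj top [323.3 189.3]
proj top [413.6 237.3]
proj top [498.8 285.9]
hough 347.25 288.75 146.04999 [ 0.4178 -0.0288  0.082 ]
hough 312.75 326.25 175.75 [ 0.355  -0.0058  0.082 ]
hough 479.25 162.75 157.6 [ 0.6026 -0.1105  0.082 ]
hough 533.25 203.25 175.75 [ 0.5808 -0.1865  0.082 ]
hough 362.25 170.25 85.0 [0.5567 0.0036 0.082 ]
hough 377.25 228.75 91.600006 [ 0.5    -0.0353  0.082 ]
hough 540.75 126.75 103.149994 [ 0.6554 -0.1536  0.082 ]
hough 318.75 236.25 121.299995 [0.471  0.0241 0.082 ]
hough 270.75 192.75 127.899994 [0.5029 0.089  0.082 ]
hough 401.25 290.25 98.05 [ 0.4359 -0.0905  0.082 ]
hough 452.25 260.25 60.25 [ 0.4907 -0.1315  0.082 ]
hough 413.25 89.25 175.75 [ 0.648  -0.0162  0.082 ]
hough 276.75 135.75 118.0 [0.5629 0.0992 0.082 ]
hough 417.75 191.25 66.85 [ 0.554  -0.0613  0.082 ]
hough 378.75 344.25 155.95001 [ 0.3554 -0.093   0.082 ]
hough 320.25 53.25 28.9 [0.6501 0.0808 0.082 ]
hough 216.75 111.75 170.79999 [0.5668 0.1628 0.082 ]
hough 483.75 105.75 103.149994 [ 0.6557 -0.0892  0.082 ]
hough 134.25 140.25 132.85 [0.5128 0.2372 0.082 ]
hough 48.75 158.25 44.8 [0.4664 0.3193 0.082 ]
hough 513.75 257.25 63.4 [ 0.5162 -0.1972  0.082 ]
hough 189.75 273.75 43.15 [0.3792 0.1527 0.082 ]
hough 188.25 215.25 40.9 [0.4498 0.1685 0.082 ]
hough 272.25 266.25 55.15 [0.4186 0.0638 0.082 ]
hough 479.25 54.75 124.600006 [ 0.6964 -0.0641  0.082 ]
hough 573.75 287.25 32.8 [ 0.5034 -0.2836  0.082 ]
hough 437.25 134.25 58.6 [ 0.6157 -0.0565  0.082 ]
hough 354.75 119.25 45.25 [0.6032 0.0288 0.082 ]
hough 537.75 74.25 99.7 [ 0.6985 -0.1259  0.082 ]
```

View pics/w1.png

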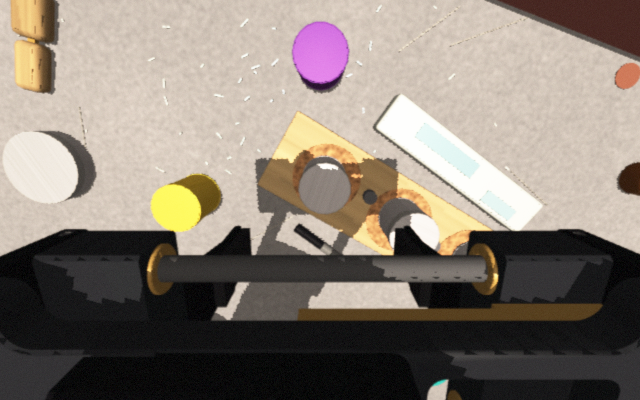

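Emit:
{"op": "move_arm", "data": {"commands": [[-1,35,1.5,1,0],[-1,70,1.5,1,0],[-1,105,1.5,1,0],[-1,135,1.5,1,0],[-1,160,1.5,1,0],[-1,175,1.5,1,0],[-1,183,1.5,1,0],[-1,183,1.5,1,0]]}}

```text
time: 2.88
position: [0.5225, 0.0336, 0.0632]
tool_rot: [-0.697, -0.11, 0.7, -0.109]
ft_force: [0.5, 0.6, -0.6]
grip_width: 0.0872
```

Emit:
{"op": "move_arm", "data": {"commands": [[1,0,0,0,0],[1,0,0,0,0],[1,0,0,0,0],[1,0,0,0,0],[1,0,0,0,0],[1,0,0,0,0],[1,0,0,0,0],[1,0,0,0,0]], "newtons": 30}}

```text
time: 3.55
position: [0.5242, 0.035, 0.0652]
tool_rot: [0.699, 0.11, -0.698, 0.111]
ft_force: [0.1, 0.1, 7.1]
grip_width: 0.0557
```

```bash
python3 -c "
from h import *
o=robot.get_obs();print(o['ft_force'],o['position'],o['grip_width'])"
```

```text
[0.0569735  0.14903326 7.09411915] [0.52418158 0.03499793 0.06519648] 0.05572864000683181
```

Emit:
{"op": "move_arm", "data": {"commands": [[1,-5,0,0,0],[1,-13,0,0,0],[1,-22,0,0,0],[1,-31,0,0,0],[1,-37,0,0,0],[1,-40,0,0,0],[1,-40,0,0,0],[1,-40,0,0,0]]}}

```text
time: 4.22
position: [0.5238, 0.0349, 0.1048]
tool_rot: [0.699, 0.11, -0.698, 0.111]
ft_force: [0.5, -0.1, -1.4]
grip_width: 0.0555
```

Emit:
{"op": "move_arm", "data": {"commands": [[1,0,0,0,0],[1,0,0,0,0],[1,0,0,0,0],[1,0,0,0,0]]}}

```text
time: 4.55
position: [0.5236, 0.0349, 0.1042]
tool_rot: [-0.698, -0.111, 0.699, -0.11]
ft_force: [-0.1, -0.2, -1.2]
grip_width: 0.0558
```

```bash
cat > f.py <<'E'
from h import *
F=[];T=[]
for i in range(8):
    robot.camera('top'); o=robot.get_obs(); F.append(o['ft_force']);T.append(o['joint_torque'])
print(o['time'],o['position'].round(4),o['grip_width'],'F',np.mean(F,0).round(2),np.std(F,0).round(2),'T',np.mean(T,0).round(2))
c=robot.camera('scene');import sys;save(sys.argv[1],cv2.resize(c['image'][150:290,200:400],None,fx=3,fy=3))
E
python3 f.py s1
```

```text
4.95 [0.5238 0.0349 0.1045] 0.05573542281371068 F [-0.18  0.02 -1.13] [0.77 0.53 0.7 ] T [-0.000e+00 -4.047e+01 -9.900e+00  4.000e-02 -5.000e-02 -0.000e+00]
```

View pics/s1.png

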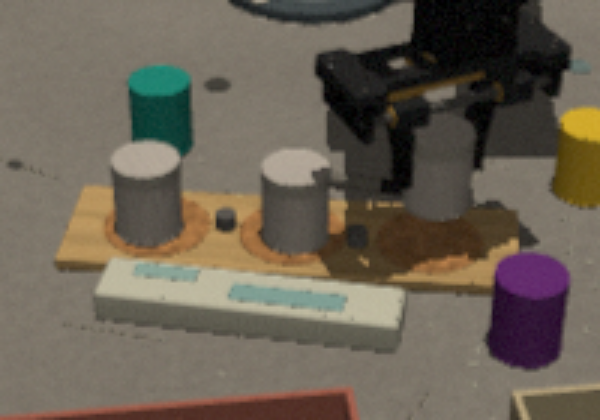

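Emit:
{"op": "move_arm", "data": {"commands": [[1,8,0,0,0],[1,17,0,0,0],[1,26,0,0,0],[1,33,0,0,0],[1,37,0,0,0],[1,39,0,0,0],[1,39.5,0,0,0],[1,39.5,0,0,0]]}}

```text
time: 5.67
position: [0.5229, 0.035, 0.0653]
tool_rot: [-0.698, -0.111, 0.699, -0.11]
ft_force: [-1.2, 0.5, 3.9]
grip_width: 0.0555
```

Emit:
{"op": "move_arm", "data": {"commands": [[0.3,0,0,0,0],[-0.2,0,0,0,0],[-1,0,0,0,0],[-1,0,0,0,0],[-1,0,0,0,0],[-1,0,0,0,0],[-1,0,0,0,0]]}}

```text
time: 6.25
position: [0.5241, 0.0349, 0.0649]
tool_rot: [0.699, 0.11, -0.698, 0.111]
ft_force: [-0.2, -0.2, 0.9]
grip_width: 0.0806
```

Emit:
{"op": "move_arm", "data": {"commands": [[-1,-20,0,0,0],[-1,-50,0,0,0],[-1,-80,0,0,0],[-1,-85,0,0,0],[-1,-85,0,0,0]]}}

```text
time: 6.67
position: [0.5255, 0.0347, 0.1521]
tool_rot: [0.7, 0.11, -0.697, 0.111]
ft_force: [-0.1, 1.0, 0.5]
grip_width: 0.0868
```

```bash
python3 f.py s2; python3 - <<'E'
from h import *
o=robot.get_obs(); 
for p in [(.5242,.0362),(.5031,-.078),(.4773,-.1982)]: print(tooldelta([*p,.064],(o['position'],o['tool_rot'])).round(1))
E
```

```text
7.0667 [0.5232 0.035  0.149 ] 0.08722795282102948 F [ 0.1  -0.17 -0.06] [0.47 0.22 0.21] T [ 2.000e-02 -3.918e+01 -1.201e+01  5.000e-02 -6.000e-02  0.000e+00]
[85.2 -0.9 -1.3]
[ 85.2 101.2  54. ]
[ 85.2 207.6 115.7]
```

View pics/s2.png

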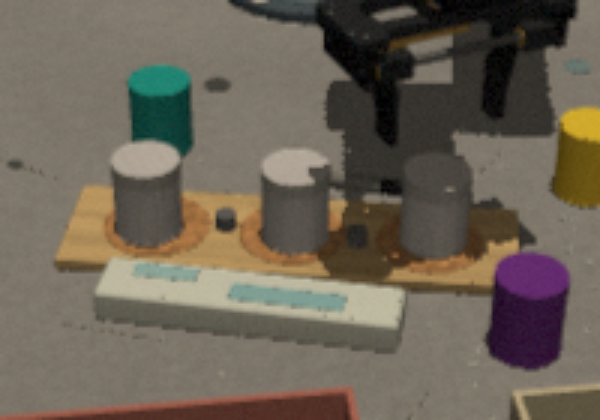

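The left tin is back on its disc; it weighed about 1.1 N. Now the middle one.

Emit:
{"op": "move_arm", "data": {"commands": [[-1,0,25,13,0],[-1,0,60,32,0],[-1,0,90,48,0],[-1,0,101,54,0],[-1,0,101,54,0],[-1,0,101,54,0],[-1,0,101,54,0]]}}

```text
time: 7.7
position: [0.5035, -0.077, 0.1498]
tool_rot: [-0.698, -0.111, 0.699, -0.11]
ft_force: [0.1, 1.5, 0.3]
grip_width: 0.0873
```

Emit:
{"op": "move_arm", "data": {"commands": [[-1,25,0,0,0],[-1,50,0,0,0],[-1,70,0,0,0],[-1,81,0,0,0],[-1,84,0,0,0],[-1,84,0,0,0],[-1,84,0,0,0],[-1,84,0,0,0]]}}

```text
time: 8.37
position: [0.5044, -0.0775, 0.0669]
tool_rot: [0.699, 0.11, -0.698, 0.111]
ft_force: [0.0, -0.1, 0.1]
grip_width: 0.087
```

Emit:
{"op": "move_arm", "data": {"commands": [[1,0,0,0,0],[1,0,0,0,0],[1,0,0,0,0],[1,0,0,0,0],[1,0,0,0,0],[1,0,0,0,0],[1,0,0,0,0],[1,0,0,0,0]], "newtons": 30}}

```text
time: 9.03
position: [0.5038, -0.078, 0.0662]
tool_rot: [0.699, 0.11, -0.698, 0.111]
ft_force: [-0.2, -0.2, 1.0]
grip_width: 0.0553
```

Emit:
{"op": "move_arm", "data": {"commands": [[1,-5,0,0,0],[1,-13,0,0,0],[1,-22,0,0,0],[1,-31,0,0,0],[1,-37,0,0,0],[1,-40,0,0,0],[1,-40,0,0,0],[1,-40,0,0,0]]}}

```text
time: 9.7
position: [0.5037, -0.0778, 0.1064]
tool_rot: [0.699, 0.11, -0.698, 0.111]
ft_force: [-1.2, -0.4, -1.7]
grip_width: 0.0558
```

Emit:
{"op": "move_arm", "data": {"commands": [[1,0,0,0,0],[1,0,0,0,0],[1,0,0,0,0],[1,0,0,0,0]]}}

```text
time: 10.03
position: [0.5035, -0.0778, 0.1057]
tool_rot: [-0.698, -0.111, 0.699, -0.11]
ft_force: [1.0, -0.0, -2.3]
grip_width: 0.0556
```

```bash
python3 f.py s3
```

```text
10.4333 [ 0.5036 -0.0778  0.106 ] 0.05601183277212171 F [ 0.18  0.19 -2.39] [0.61 0.46 0.33] T [-0.000e+00 -3.981e+01 -9.580e+00  5.000e-02 -3.000e-02 -0.000e+00]
```

View pics/s3.png

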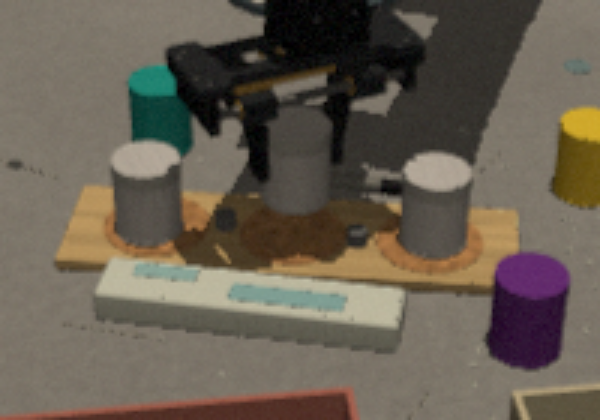

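The middle tin weighs about 2.4 N and the picture shows it clear of its disc. I'll set it back.

Emit:
{"op": "move_arm", "data": {"commands": [[1,8,0,0,0],[1,17,0,0,0],[1,26,0,0,0],[1,33,0,0,0],[1,37,0,0,0],[1,39,0,0,0],[1,40,0,0,0],[1,40,0,0,0]]}}

```text
time: 11.15
position: [0.5029, -0.0775, 0.0662]
tool_rot: [-0.698, -0.111, 0.699, -0.11]
ft_force: [-1.4, 0.6, 1.1]
grip_width: 0.0553
```

Emit:
{"op": "move_arm", "data": {"commands": [[0.3,0,0,0,0],[-0.2,0,0,0,0],[-1,0,0,0,0],[-1,0,0,0,0],[-1,0,0,0,0],[-1,0,0,0,0],[-1,0,0,0,0]]}}

```text
time: 11.73
position: [0.5041, -0.078, 0.066]
tool_rot: [0.699, 0.11, -0.698, 0.111]
ft_force: [-0.7, 0.7, 0.4]
grip_width: 0.0809
```

Emit:
{"op": "move_arm", "data": {"commands": [[-1,-20,0,0,0],[-1,-50,0,0,0],[-1,-80,0,0,0],[-1,-85,0,0,0],[-1,-85,0,0,0]]}}

```text
time: 12.15
position: [0.5053, -0.0784, 0.1531]
tool_rot: [0.7, 0.109, -0.697, 0.112]
ft_force: [-0.1, -0.9, -0.1]
grip_width: 0.0868
```

```bash
python3 f.py s4; python3 - <<'E'
from h import *
o=robot.get_obs(); 
for p in [(.5242,.0362),(.5031,-.078),(.4773,-.1982)]: print(tooldelta([*p,.064],(o['position'],o['tool_rot'])).round(1))
E
```

```text
12.55 [ 0.5031 -0.0776  0.15  ] 0.08696961152925445 F [ 0.21 -0.07  0.22] [0.49 0.46 0.38] T [ 2.000e-02 -3.799e+01 -1.160e+01  6.000e-02 -5.000e-02  0.000e+00]
[  86.2 -101.8  -55.2]
[86.2  0.3  0.1]
[ 86.2 106.7  61.8]
```

View pics/s4.png

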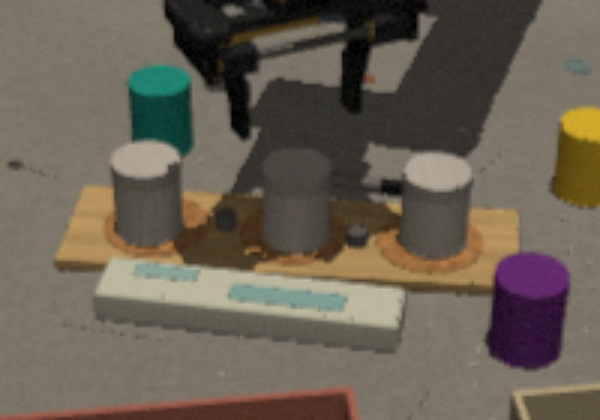

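Emit:
{"op": "move_arm", "data": {"commands": [[-1,0,25,14,0],[-1,0,60,35,0],[-1,0,90,52,0],[-1,0,107,62,0],[-1,0,107,62,0],[-1,0,107,62,0],[-1,0,107,62,0]]}}

```text
time: 13.18
position: [0.4773, -0.1978, 0.1507]
tool_rot: [-0.698, -0.111, 0.699, -0.11]
ft_force: [-0.6, 0.6, -0.1]
grip_width: 0.0869
```

Emit:
{"op": "move_arm", "data": {"commands": [[-1,25,0,0,0],[-1,50,0,0,0],[-1,70,0,0,0],[-1,81,0,0,0],[-1,84,0,0,0],[-1,84,0,0,0],[-1,84,0,0,0],[-1,84,0,0,0]]}}

```text
time: 13.85
position: [0.4785, -0.1989, 0.0681]
tool_rot: [0.699, 0.11, -0.698, 0.111]
ft_force: [0.8, 0.2, -1.1]
grip_width: 0.0867
```

Emit:
{"op": "move_arm", "data": {"commands": [[1,0,0,0,0],[1,0,0,0,0],[1,0,0,0,0],[1,0,0,0,0],[1,0,0,0,0],[1,0,0,0,0],[1,0,0,0,0],[1,0,0,0,0]], "newtons": 35}}

```text
time: 14.52
position: [0.4777, -0.1987, 0.0671]
tool_rot: [-0.698, -0.11, 0.698, -0.11]
ft_force: [-0.1, 0.4, 1.9]
grip_width: 0.0554
```

Emit:
{"op": "move_arm", "data": {"commands": [[1,-5,0,0,0],[1,-13,0,0,0],[1,-22,0,0,0],[1,-31,0,0,0],[1,-37,0,0,0],[1,-40,0,0,0],[1,-40,0,0,0],[1,-40,0,0,0]]}}

```text
time: 15.18
position: [0.4777, -0.1987, 0.1073]
tool_rot: [0.699, 0.11, -0.698, 0.111]
ft_force: [-0.2, -0.2, -5.5]
grip_width: 0.0551
```

Emit:
{"op": "move_arm", "data": {"commands": [[1,0,0,0,0],[1,0,0,0,0],[1,0,0,0,0],[1,0,0,0,0]]}}

```text
time: 15.52
position: [0.4775, -0.1986, 0.1067]
tool_rot: [-0.698, -0.111, 0.699, -0.11]
ft_force: [0.0, 0.2, -4.7]
grip_width: 0.0554
```

```bash
python3 f.py s5
```

```text
15.9167 [ 0.4777 -0.1987  0.107 ] 0.0553092517781018 F [-0.01  0.12 -4.54] [0.39 0.45 0.1 ] T [-0.000e+00 -4.161e+01 -1.032e+01  6.000e-02 -2.000e-02 -0.000e+00]
```

View pics/s5.png

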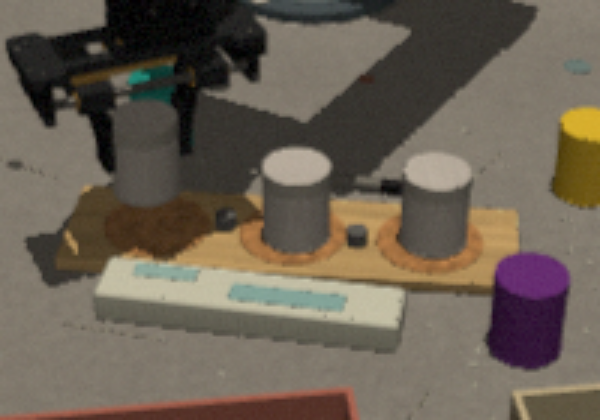

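The right tin weighs about 4.5 N, against 1.1 N and 2.4 N, so it is the heaviest. I'll raise it.

Emit:
{"op": "move_arm", "data": {"commands": [[1,-10,0,0,0],[1,-28,0,0,0],[1,-50,0,0,0],[1,-75,0,0,0],[1,-98,0,0,0],[1,-112,0,0,0],[1,-120,0,0,0],[1,-120,0,0,0]]}}

```text
time: 16.63
position: [0.4785, -0.1992, 0.2293]
tool_rot: [0.7, 0.109, -0.697, 0.112]
ft_force: [0.2, -0.5, -4.4]
grip_width: 0.0555
```

Emit:
{"op": "move_arm", "data": {"commands": [[1,0,0,0,0],[1,0,0,0,0],[1,0,0,0,0],[1,0,0,0,0],[1,0,0,0,0],[1,0,0,0,0]]}}

```text
time: 17.13
position: [0.4775, -0.1986, 0.2265]
tool_rot: [-0.698, -0.111, 0.699, -0.11]
ft_force: [-0.5, 0.2, -4.8]
grip_width: 0.0554
```

```bash
python3 f.py s6; python3 - <<'E'
from h import *
c=robot.camera('top'); save('t6',cv2.resize(c['image'][130:310,190:500],None,fx=2.5,fy=2.5))
hsv=cv2.cvtColor(c['image'],cv2.COLOR_RGB2HSV)
c=robot.camera('scene'); save('sf',c['image'])
E
```

```text
17.5333 [ 0.4777 -0.1987  0.2271] 0.05534157946700028 F [-0.14 -0.11 -4.85] [0.51 0.52 0.5 ] T [-0.000e+00 -3.829e+01 -1.630e+01  7.000e-02 -1.000e-02 -0.000e+00]
```

View pics/sf.png

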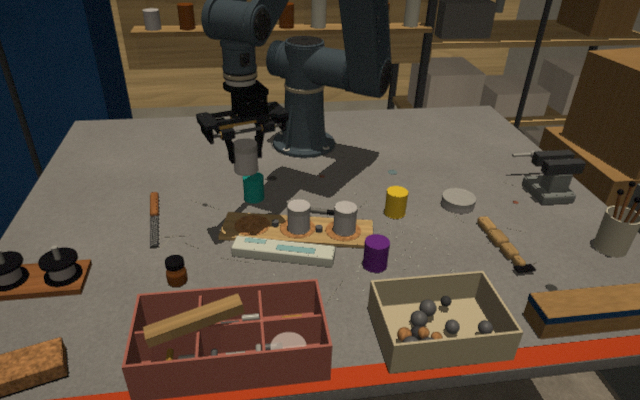

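View pics/t6.png

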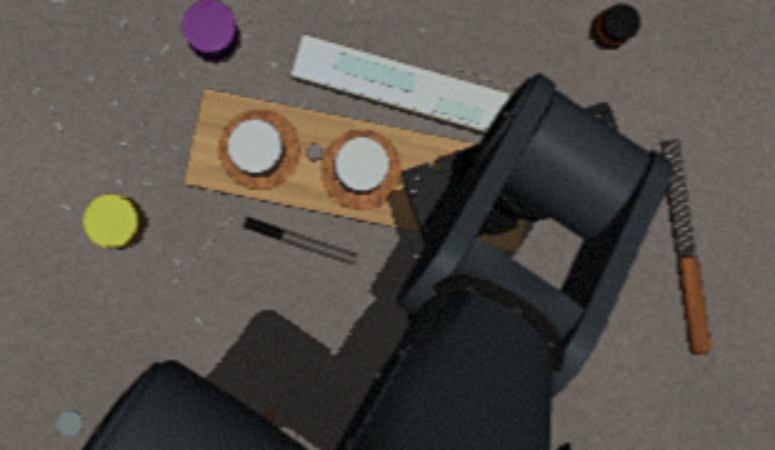

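The right tin is held up and upright. The other two stand on their discs at zoomed (254,146) and (362,163), the same as at the start, and the bystanders in view look unmoved.

```bash
python3 -c "
from h import *
print(robot.hand_in())"
```

```text
the job is handed in; nothing more can be done
None
```

I lifted the three tins in order from left to right. They weighed about 1.1 N, 2.4 N and 4.5–4.9 N, so the right-hand tin is the full one. The first two are back on their own discs. I handed the job in at about 17.6 s of the 72 s allowed, with the right tin held up; no verdict came back.

**Held tin:** it is upright and still, gripped at 35 N. I work out its centre at about 0.207 m and its bottom at about 0.17 m, from the gripper's height, not measured directly.

**Everything else:** in the last top picture both lighter tins stand within about 1 mm of where they started, and no bystander in view had visibly moved. That was judged by eye. The arm hid the right part of the board and slug2 in that picture, but nothing touched that area.

**One odd reading:** while gripping the left tin the wrist force briefly showed 7 N upward, and about 4 N again on setting it down. It was gone after release, and the tin had not moved.

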